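Find the heavy side of a sewing machine shaft by feel and hold it down

ROBOT

A 7-joint arm with a two-finger parallel gripper is mounted at the origin on the work surface. World frame = base frame: x ahead of the robot, y to its left, z up, the work surface at z = 0. Lengths are in m, angles in rad, forces in N, time in s.
With the tool pointing down it reaches from about 0.425 to 0.95 m from the base axis. Payload 4.7 kg.
Tool frame: the origin (TCP) lies midway between the tips of the shut fingers; the grasp point (between the pads) lies bot.tcp_to_grasp behind it (bot.tcp_to_grasp is the distance from the TCP to the grasp point, in m); z points along the fingers, y is the direction in which the jaws open and shut (so a half turn about z gives the same grasp; the last joint's range is limited). The gripper opens to 85 mm and grips with 20 to 120 N. Pads are 22 mm wide; open, the fingers measure 114 mm over their backs; the gripper's body (76 mm by 85 mm) begins 54 mm behind the grasp point. The pads swing forward as they close: fully open they stand 13 mm farther back than shut.
Start: joints at [-0.029, 0.469, -0.049, 1.532, 0.024, 1.141, -0.082], TCP at [0.675, 0, 0.231] pointing down, gripper open.
Joint ranges: [-2.59, 2.59], [-0.33, 1.99], [-1.39, 1.29], [0.1, 2.45], [-1.04, 4.18], [0.21, 1.99], [-2.66, 2.66]. Speed limits (rad/s): [2.57, 2.57, 3.14, 3.14, 3.14, 3.14, 3.14].

INTERFACE

Orientations are given as a rotation vector (axis times angle).
In Python, from rig import bot gives the robot as it stands.
- The arm moves only by the tool send_rows, never from a script. Its argument "targets" is a list that holds one entry, the list of rows, each a list of 7 numbers: the shift along the tool's x, y, z in mm, then the turn, a rotation vector about the tool's x, y, z in degrees, then the finger opening in mm, from 0 to 85.4. In form: [[[tx, ty, tz, rx, ry, rz, fingers], ...]]. A call has 1 to 12 rows; each row is the pose to reach, as a shift and turn from the pose commanded when the call began, along the tool's axes at that moment; what a row does not reach only later rows make up. A row lasts 1/8 s, in which the tool goes at most 62.5 mm and 10.7 degrees, less where a joint would pass 70% of its speed; a pose out of reach is approached as far as the arm can. A call with a gripper value outside its range is refused whole. The fingers move at their own pace and stop on an object; "grip_force" is the grip in N (left out, the last holds). Time passes only in rows, so rows that repeat a pose let the fingers close. It gives the time, the measured TCP pose, the force and the opening at its end, in the units of the state.
- bot.sense(): the state, without advancing time (a new reading comes with each control period).
- bot.read_camera(name): name is "scene" or "side" or "wrist"; returns the picture (480x640x3 uint8, blue, green, red); there is no depth.
- bot.camera_info(name): a dict with "fx", "fy", "cx", "cy" (pixels), "R" (3x3) and "t" (3): a world point X has camera coordinates R X + t. Camera axes: x right, y down, z forward; pixel columns grow to the right and rows downward; lengths in m; the calibration is good to about 2 mm. A picture is of the moment at which its call begins: read the wrist's pose just before it. camera_info takes no time and is no camera call; for the wrist camera it gives the pose at the moment of the call.
- bot.finish_job(): hands the job in, once; it reports no verdict.
The state is a dict: "clock": time; "joint_positions": joint angles; "qvel": joint speeds; "effort": joint torques, N m; "tool_pos": TCP position; "tool_rot": TCP orientation; "ft_force": force on the tool from outside, world axes, zero at the start; "torque": the same for the moment, N m; "finger_gap": finger opening in m.
Only numpy, scipy, OpenCV 4.12 (cv2) and the standard library are available. Lean on these libraries where they do the work, as an engineer would, in place of code of your own. Each camera call takes 0.05 s, during which the arm holds its last target. There are 200 camera calls.

TASK

The needle bar is out of this sewing machine and I am about to refit it. First lift the presser foot all the way with the red-tipped hand lifter at the back of the head; only then crank the handwheel round by its handle, feel which side of the shaft is heavy (the hidden crank counterweight), and bring that heavy side straight down. Finish still gripping the handle, holding it steady there while I work, and leave the other things on the table alone.

Things in the scene. Friction and masses are not known exactly. Their poses are not given: they have to be found in the camera images.
- machine: Grey flat-bed industrial sewing machine, fixed. Origin: centre of the underside of its bed plate (178 x 476 x 8 mm), on the table. Its x points to the back of the machine (away from the robot), y to the needle end, z up. In this frame: pillar x -55..55, y -200..-95, up to z 255; arm x -46..46, z 155..250; head x -50..50, y 110..208, z 115..250 (mm).
- lifter (a joint): Presser-foot hand lifter, rad: a steel lever on the back of the head that turns about an axis along the machine's x. 0 = hanging 25 degrees below level, foot down; 0.9 = its upper stop, foot fully up (8 mm). Growing = the tip rises. Stiff hinge (about 2 N at the tip): it stays where it is left.
- lifter_grip (a point): Middle of the lever's red finger bar: 12 mm thick, 48 mm long, lying along the machine's x, 60 mm behind the head's back face; 55 mm from the pivot axis. Can be pinched from above with the fingers closing along the machine's y.
- lifter_pivot (a point): Fixed point on the lifter's pivot axis, at the same machine x as lifter_grip. The red bar circles it at 55 mm in the machine's y-z plane, on its +y side.
- handwheel: Handwheel on the end of the main shaft: dark steel disc of 144 mm diameter, 20 mm thick. Origin at its centre, y along its axis (level, the machine's y), z towards its hand-crank handle. It turns endlessly either way. It is clamped on the shaft at any angle and is itself balanced: where its handle stands does not tell where the shaft's heavy side is.
- axle (a point): Fixed: centre of the handwheel on the shaft's axis, 195 mm above the table. Shaft and heavy side turn with the wheel about this axis (the shaft's own z axis, unseen, points to its heavy side). Shaft drag of about 0.33 N m either way keeps the wheel wherever it is left; the hidden crank counterweight adds to it, or helps, by up to 0.22 to 0.31 N m (varies).
- handle_grip (a point): Where to grip the pale crank handle: a round grip, 20 mm diameter, 80 mm long, parallel to the shaft, standing out of the wheel's face away from the machine; it spins freely on its pin. This point is on its centre line, 55 mm out from the face, 58 mm from the shaft's axis. Best pinched from above with the fingers closing along the machine's x; it can be led round the whole circle so.
- wheel_end (a point): Fixed: the point of the shaft's axis level with handle_grip, 65 mm out from axle: the centre of the circle that handle_grip runs on. Pushing the handle round takes about 6 N, up to 5 N more where the heavy side is being raised past level and up to 5 N less where it is coming down past level; equal both ways where it hangs straight down or stands straight up.
- cone: Blue thread cone, standing, 68 mm foot diameter, 145 mm high; origin at the centre of its foot. Leave alone.
- oil: Clear oil bottle with red cap, standing, 48 mm diameter, 120 mm high; origin at the centre of its foot. Leave alone.
- dish: Steel parts dish, 90 mm diameter, 24 mm high; origin at the centre of its foot. Leave alone.
- needlebar: The removed needle bar, a lying steel rod 150 mm long with a dark block, along its x, 14 mm high; origin near its middle. Leave alone.
- screwdriver: Orange-handled screwdriver, 190 mm long, lying along its x. Leave alone.
- shears: Shears with black handles, 240 mm long, lying flat, blades to +x, 10 mm high. Leave alone.
- bobbin: Red bobbin, 26 mm diameter, 13 mm high, on the bed plate under the arm; origin at the centre of its foot. Leave alone.

How it is judged:
By the outcome, as a careful person would: the job done as asked, in the order asked, and still so for the second after the job is handed in, while the arm keeps its last pose, push and grip.
It also fails if it takes over 61 s, if anything falls off the work surface, if the arm or the gripper's body presses on something with over 40 N, if the wrist force passes 120 N, or if a joint passes its speed limit or range.

## Working session

There is one attempt and no reset: what is moved stays moved. The work goes in short steps, Python scripts to look and compute and a tool call to move; the robot and the scene stay as the last step left them, time stands still between calls to the robot, and variables do not carry over. Pictures are saved under pics/ and viewed, about 8 in all and at most 12, crops included, and the job is handed in when it is done.

Besides the shell and the picture viewer there is one more tool, called after "Call:" by a JSON object that holds its "name" and its "arguments", one argument or row to a line. send_rows: Moves the arm, as the interface text tells. Its arguments: {"type":"object","properties":{"targets":{"type":"array","items":{"type":"array","items":{"type":"array","items":{"type":"number"}}}},"grip_force":{"type":"number"}},"required":["targets"]}

```bash
mkdir -p pics; ls; python3 - <<'E'
from rig import bot
import cv2,numpy as np
print(bot.sense(), bot.tcp_to_grasp)
for n in("scene","side"):
    cv2.imwrite(f"pics/{n}0.png",bot.read_camera(n)); c=bot.camera_info(n); print(n,c)
E
```

```text
pics
{'clock': 0.0, 'joint_positions': array([-0.02888716,  0.46949506, -0.04855079,  1.53369728,  0.02408207,
        1.14100356, -0.08232343]), 'qvel': array([ 1.35302381e-03,  2.79554317e-05,  1.74153119e-04, -2.16839301e-04,
       -1.26078050e-03, -4.36088896e-05,  8.96119690e-04]), 'effort': array([ 1.18357209e-03, -5.10321057e+01, -4.63755790e-02, -2.37716943e+01,
        1.05899444e-02,  7.35067850e-03,  1.56414734e-05]), 'tool_pos': array([ 6.74411874e-01, -1.99964708e-05,  2.30223716e-01]), 'tool_rot': array([-2.2205285 , -2.22041425,  0.00232592]), 'ft_force': array([ 1.11850632, -0.01989401, -0.05812776]), 'torque': array([-0.01882296, -0.02764847,  0.00213379]), 'finger_gap': 0.08508311844362934} 0.0187
scene {'fx': 504.06609080195176, 'fy': 504.06609080195176, 'cx': 324.04194579110526, 'cy': 237.55733596732492, 'R': array([[ 0.65295611,  0.7573939 ,  0.00167117],
       [ 0.65636567, -0.56475501, -0.50023582],
       [-0.37793176,  0.32772894, -0.8658876 ]]), 't': array([-0.35127189, -0.32328831,  1.7560508 ])}
side {'fx': 546.683949170499, 'fy': 546.683949170499, 'cx': 320.7800577828589, 'cy': 245.7052887932479, 'R': array([[-0.74099687, -0.67149015, -0.00496157],
       [-0.484184  ,  0.53939285, -0.68892757],
       [ 0.46528432, -0.50809086, -0.7248132 ]]), 't': array([0.4178682 , 0.41243969, 1.05320465])}
```

View pics/scene0.png

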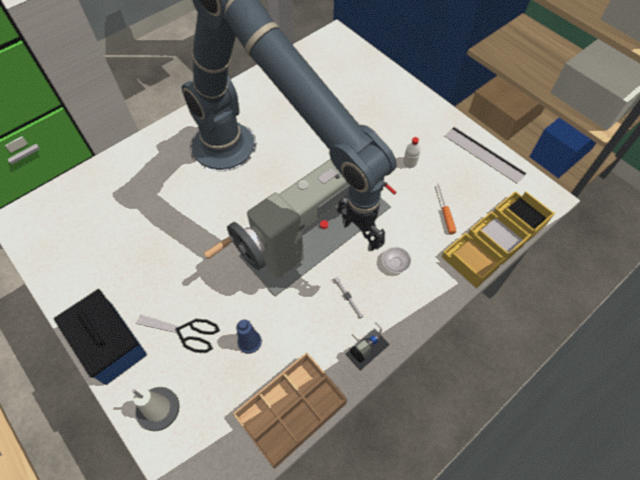

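View pics/side0.png

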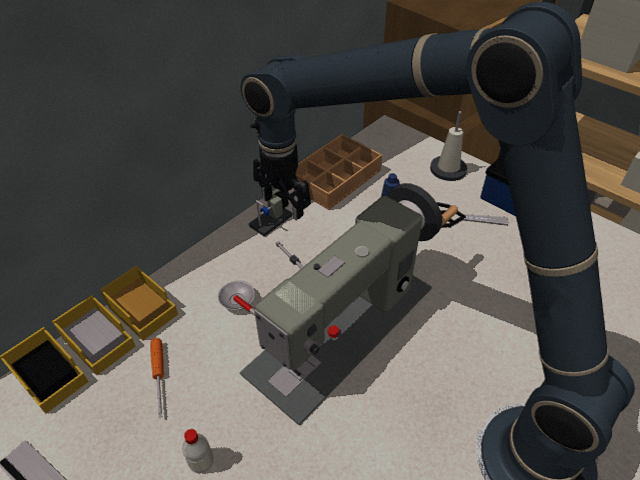

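The scene image shows the handle at (217,249), the wheel at about (246,244) and the red bar at (389,187). The side image shows the red bar at (242,302), the handle at (449,215) and the bed's near corner at (302,417). I'll zoom in on both.

```bash
python3 - <<'E'
import cv2
a=cv2.imread("pics/scene0.png")[150:310,190:420]; cv2.imwrite("pics/c1.png",cv2.resize(a,None,fx=3.4,fy=3.4,interpolation=2))
b=cv2.imread("pics/side0.png")[160:430,200:480]; cv2.imwrite("pics/c2.png",cv2.resize(b,None,fx=2.2,fy=2.2,interpolation=2))
E
```

```text
(no output)
```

View pics/c1.png

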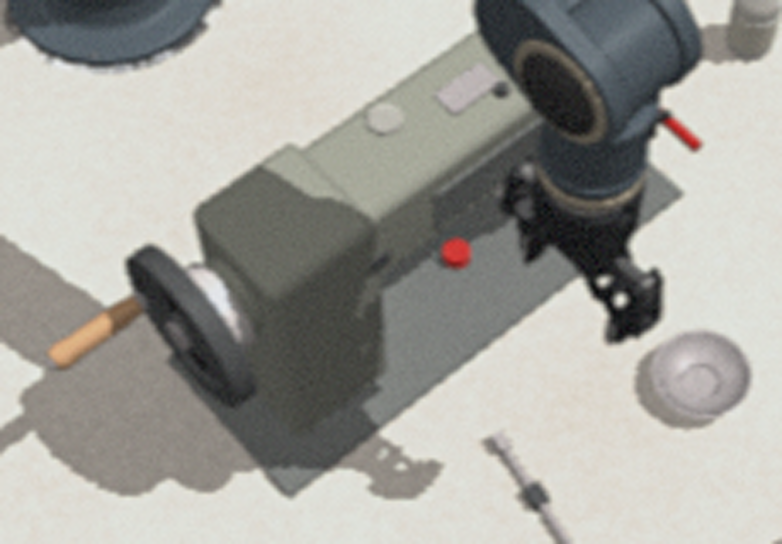

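View pics/c2.png

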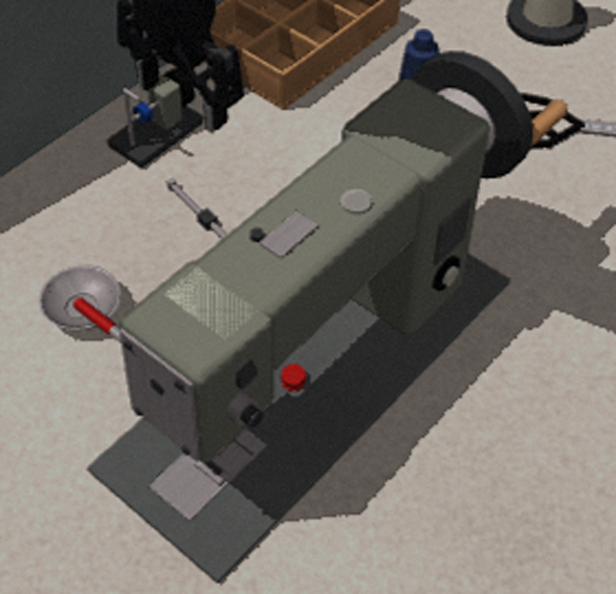

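c1 and c2 give bed corners, both ends of the red bar, both ends of the handle and the wheel. I'll fit the machine pose from the bed corners, then triangulate the rest.

```bash
cat > h.py <<'E'
from rig import bot
import numpy as np
from scipy.optimize import least_squares
C={n:bot.camera_info(n) for n in("scene","side")}
def proj(n,X):
    c=C[n]; p=c["R"]@X+c["t"]; return np.array([c["fx"]*p[0]/p[2]+c["cx"],c["fy"]*p[1]/p[2]+c["cy"]])
def px(n,u,v): return np.array([u/3.4+190,v/3.4+150]) if n=="scene" else np.array([u/2.2+200,v/2.2+160])
def M(p,X):
    c,s=np.cos(p[2]),np.sin(p[2]); return np.array([p[0]+c*X[0]-s*X[1],p[1]+s*X[0]+c*X[1],X[2]])
def tri(a,b):
    f=lambda X:np.r_[proj("scene",X)-a,proj("side",X)-b]
    r=least_squares(f,[.7,0,.2]); return r.x,r.fun
E
python3 - <<'E'
from h import *
obs=[("scene",683,192,(.089,.238,.008)),("scene",289,493,(.089,-.238,.004)),("side",88,467,(.089,.238,.008)),("side",220,580,(-.089,.238,.004)),("side",508,281,(-.089,-.238,.008))]
f=lambda p:np.concatenate([proj(n,M(p,np.array(X)))-px(n,u,v) for n,u,v,X in obs])
r=min((least_squares(f,[.65,0,a]) for a in(0,.5,-.5)),key=lambda r:r.cost)
p=r.x;print(p,np.degrees(p[2]),r.fun.round(1)); np.save("mp.npy",p)
inv=lambda X:np.r_[np.array([[np.cos(p[2]),np.sin(p[2])],[-np.sin(p[2]),np.cos(p[2])]])@(X[:2]-p[:2]),X[2]]
for name,a,b in[("bar outer",(697,145),(80,305)),("bar inner",(670,118),(112,328)),("handle outer end",(60,357),(558,108)),("bobbin",(457,243),(293,371))]:
    X,e=tri(px("scene",*a),px("side",*b)); print(name,X.round(4),inv(X).round(4),e.round(1))
print(M(p,np.array([0,-.3,.195])))
E
```

```text
[0.47904242 0.02063472 0.00709027] 0.4062422705291414 [ 0.  -0.6 -0.3  1.4 -0.8 -0.2 -0.7  1.4  1.6 -1.4]
bar outer [0.6081 0.2049 0.1767] [0.1303 0.1834 0.1767] [-0.5  0.  -0.4 -0. ]
bar inner [0.5695 0.2042 0.1754] [0.0917 0.1829 0.1754] [-2.3  0.  -1.6 -0. ]
handle outer end [ 0.4273 -0.3141  0.177 ] [-0.0541 -0.3344  0.177 ] [-0.3 -0.1 -0.3  0.1]
bobbin [0.4811 0.0499 0.0286] [0.0023 0.0293 0.0286] [-0.1 -0.  -0.1  0. ]
[ 0.48116948 -0.27935774  0.195     ]
```

Call:
{"name": "send_rows", "arguments": {
  "targets": [
    [[20,0,-40,0,0,-8,60],[40,0,-70,0,0,-17,60],[65,-10,-70,0,0,-26,50],[90,-20,-70,0,0,-35,50],[115,-35,-70,0,0,-44,50],[140,-50,-70,0,0,-53,50],[165,-65,-70,0,0,-62,50],[190,-80,-70,0,0,-71,50],[204,-87,-60,0,0,-80,50],[204,-87,-40,0,0,-90,50],[204,-87,-30,0,0,-90,50],[204,-87,-30,0,0,-90,50]]
  ]
}}

```text
clock: 1.6
tool_pos: [0.5878, 0.2033, 0.2603]
tool_rot: [-0.005, -3.14, 0.001]
ft_force: [0.1, -0.2, -0.1]
finger_gap: 0.05
```

```bash
python3 - <<'E'
from h import *
import cv2
s=bot.sense(); print(s["clock"],s["tool_pos"],s["tool_rot"],s["ft_force"],s["joint_positions"],s["finger_gap"])
C["wrist"]=bot.camera_info("wrist"); im=bot.read_camera("wrist")
p=np.load("mp.npy")
cv2.imwrite("pics/w1.png",im)
for X in[(.086,.183,.176),(.110,.183,.176),(.134,.183,.176)]: print(proj("wrist",M(p,np.array(X))).round(0))
E
```

```text
1.6 [0.58778062 0.20328186 0.26031582] [-5.07826869e-03 -3.13970490e+00  1.34196600e-03] [ 0.07244928 -0.24485356 -0.13289751] [-0.0901616   0.39344062 -0.42078159  1.61165084  0.1704065   1.17508482
  1.01890575] 0.050035050330255355
[322. 212.]
[323. 250.]
[323. 286.]
```

View pics/w1.png

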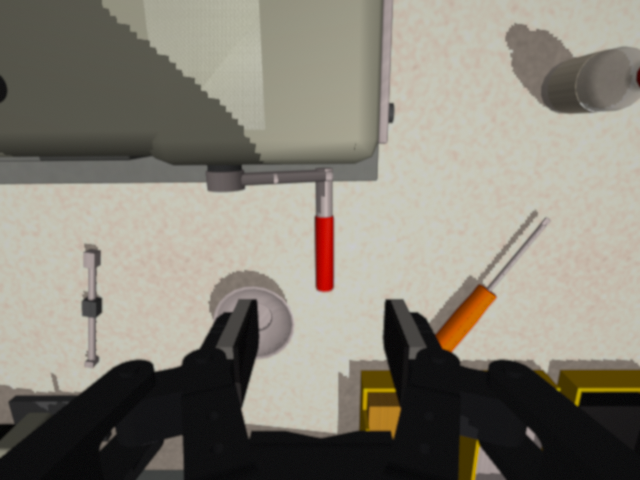

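The red bar is at cols 316-334, rows 216-290, which is 2-4 px from the prediction. The pivot boss is at about (225,180).

```bash
python3 - <<'E'
from h import *
C["wrist"]=bot.camera_info("wrist"); p=np.load("mp.npy")
print({k:C["wrist"][k] for k in("fx","cx")}, (-C["wrist"]["R"].T@C["wrist"]["t"]))
for x in (.06,.07):
  for z in(.176,.2,.21): print(x,z,proj("wrist",M(p,np.array((x,.1332,z)))),proj("wrist",M(p,np.array((x,.183,z)))))
for X in[(.0,-.334,.195),(.0,-.244,.195)]: print(M(p,np.array(X)))
E
```

```text
{'fx': 387.59148554953845, 'cx': 320.63797425634647} [0.51455355 0.20394424 0.40401547]
0.06 0.176 [235.4528623  167.65233171] [321.22283112 166.83677204]
0.06 0.2 [225.74095159 172.49219285] [321.25433217 171.58806639]
0.06 0.21 [221.01073393 174.84946294] [321.26967685 173.90250146]
0.07 0.176 [236.70371086 184.88273835] [321.37621247 184.09074982]
0.07 0.2 [227.27007242 191.58323342] [321.42445546 190.70815762]
0.07 0.21 [222.68529926 194.83969169] [321.44790466 193.92464302]
[ 0.48141054 -0.31335689  0.195     ]
[ 0.48077243 -0.22335915  0.195     ]
```

Call:
{"name": "send_rows", "arguments": {
  "targets": [
    [[-2,2,40,0,0,0,50],[-2,2,80,0,0,0,50],[-2,2,102,0,0,0,50],[-2,2,102,0,0,0,40],[-2,2,102,0,0,0,25],[-2,2,102,0,0,0,8],[-2,2,102,0,0,0,8],[-2,2,102,0,0,0,8]]
  ],
  "grip_force": 25
}}

```text
clock: 2.65
tool_pos: [0.5911, 0.2051, 0.1605]
tool_rot: [0.001, 3.139, -0.001]
ft_force: [0.6, -4.6, 4.3]
finger_gap: 0.0111
```

Call:
{"name": "send_rows", "arguments": {
  "targets": [
    [[0,2,-5,0,0,0,8],[0,3,-9,0,0,0,8],[0,5,-18,0,0,0,8],[0,5,-28,0,0,0,8],[0,3,-37,0,0,0,8],[0,1,-44,0,0,0,8],[0,-1,-49,0,0,0,8],[0,-2,-52,0,0,0,8],[0,-2,-54,0,0,0,8],[0,-2,-54,0,0,0,8]]
  ]
}}

```text
clock: 3.9
tool_pos: [0.5907, 0.202, 0.2073]
tool_rot: [-0.002, -3.14, 0.002]
ft_force: [11.8, -1.1, -24.3]
finger_gap: 0.0107
```

```bash
python3 - <<'E'
from h import *
import cv2
s=bot.sense(); print(s["tool_pos"],s["ft_force"],s["finger_gap"])
b=bot.read_camera("side")[250:370,180:340]; cv2.imwrite("pics/s1.png",cv2.resize(b,None,fx=4,fy=4,interpolation=2))
E
```

```text
[0.59071121 0.20197817 0.20733032] [ 11.7883484   -1.05079302 -24.28459765] 0.010727192911388888
```

View pics/s1.png

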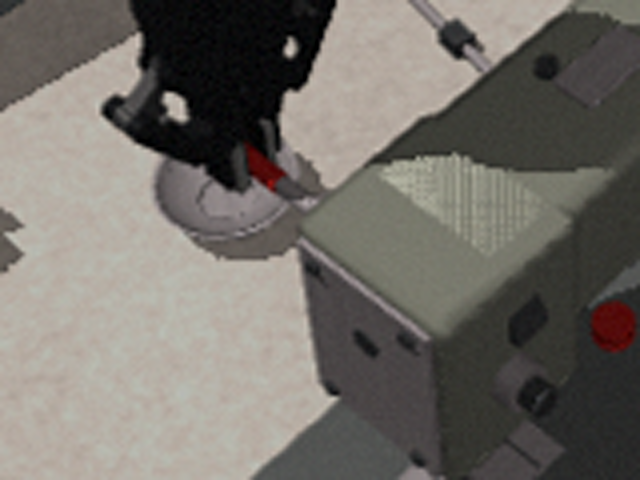

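The rise is 47 mm and the lever pushes back with 24 N, so it is at its upper stop. I'll release it and travel over the arm to the handle.

Call:
{"name": "send_rows", "arguments": {
  "targets": [
    [[0,0,0,0,0,0,40],[0,0,0,0,0,0,40],[0,0,-30,0,0,0,40],[0,0,-70,0,0,0,40],[0,-10,-100,0,0,8,50],[0,-40,-110,0,0,18,50],[10,-80,-110,0,0,28,50],[20,-120,-110,0,0,38,50],[30,-165,-110,0,0,48,50],[45,-210,-110,0,0,58,50],[60,-255,-110,0,0,68,50],[75,-300,-110,0,0,78,50]]
  ]
}}

```text
clock: 5.45
tool_pos: [0.5147, -0.0962, 0.3247]
tool_rot: [1.981, 2.436, 0.004]
ft_force: [0.6, 0.0, -0.1]
finger_gap: 0.0497
```

Call:
{"name": "send_rows", "arguments": {
  "targets": [
    [[-35,-26,0,0,0,6,60],[-70,-52,0,0,0,12,60],[-110,-80,0,0,0,12,60],[-145,-106,0,0,0,12,60],[-170,-125,10,0,0,12,60],[-170,-125,20,0,0,12,60],[-170,-125,20,0,0,12,60]]
  ]
}}

```text
clock: 6.32
tool_pos: [0.4286, -0.2865, 0.3031]
tool_rot: [-2.218, -2.223, -0.002]
ft_force: [-0.2, 0.6, -0.7]
finger_gap: 0.06
```

```bash
python3 - <<'E'
from h import *
import cv2
s=bot.sense(); print(s["clock"],s["tool_pos"],s["tool_rot"],s["ft_force"],s["joint_positions"],s["finger_gap"])
C["wrist"]=bot.camera_info("wrist"); im=bot.read_camera("wrist")
p=np.load("mp.npy")
for X in[(-.054,-.254,.177),(-.054,-.309,.177),(-.054,-.334,.177),(0,-.254,.267),(-.072,-.254,.195),(.072,-.254,.195)]: print(X,proj("wrist",M(p,np.array(X))).round(0))
sd=bot.read_camera("side"); sd=cv2.resize(sd[120:280,380:540],(480,480),interpolation=2)
cv2.imwrite("pics/w2.png",cv2.resize(np.hstack([cv2.resize(im,(640,480)),sd]),(800,343)) )
cv2.imwrite("pics/w2f.png",im)
E
```

```text
6.325 [ 0.42859792 -0.28652618  0.30312466] [-2.21849482e+00 -2.22310455e+00 -1.73190940e-03] [-0.18594028  0.56682471 -0.66591891] [ 0.42608135  0.14570552  0.0930762   1.81488257 -0.01598876  1.18225474
  0.52631845] 0.05997092281278648
(-0.054, -0.254, 0.177) [317. 158.]
(-0.054, -0.309, 0.177) [318. 236.]
(-0.054, -0.334, 0.177) [318. 269.]
(0, -0.254, 0.267) [433. 174.]
(-0.072, -0.254, 0.195) [289. 161.]
(0.072, -0.254, 0.195) [515. 160.]
```

View pics/w2f.png

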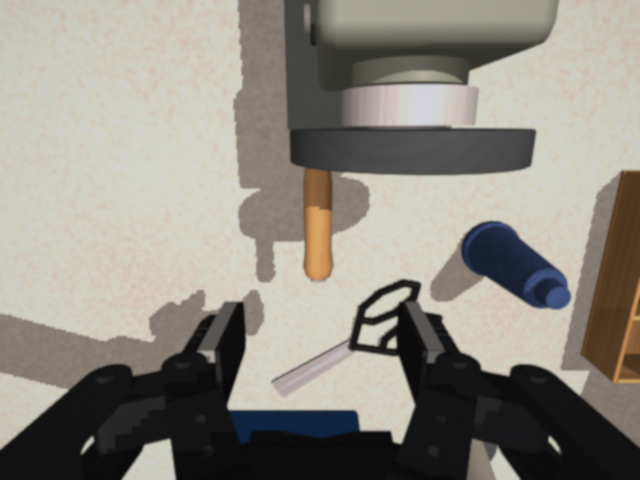

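```bash
python3 - <<'E'
from h import *
C["wrist"]=bot.camera_info("wrist"); p=np.load("mp.npy")
t=np.linspace(0,2*np.pi,721)
for y in(-.254,-.258,-.234):
  P=np.array([proj("wrist",M(p,np.array([.072*np.cos(a),y,.195+.072*np.sin(a)]))) for a in t]); print(y,P.min(0),P.max(0))
for y in (-.334,-.338,-.342):
  for z in(.177,.185): print(y,z,proj("wrist",M(p,np.array([-.054,y,z]))),proj("scene",M(p,np.array([-.054,y,z])))-px("scene",60,357),proj("side",M(p,np.array([-.054,y,z])))-px("side",558,108))
E
```

```text
-0.254 [287.13058883 152.25633302] [527.4480328  173.81413658]
-0.258 [287.31621015 157.27128625] [526.35588145 182.53554858]
-0.234 [286.17289967 126.51315384] [533.10112975 128.52543411]
-0.334 0.177 [316.84750383 268.02392991] [-0.17283166 -0.15837672] [-0.37963124  0.11359377]
-0.334 0.185 [316.74509206 271.94713543] [-0.77420816 -1.58344221] [ 0.20473777 -2.41081439]
-0.338 0.177 [316.88286762 273.05543662] [-1.42312954  0.71731066] [ 0.54305153 -0.75187029]
-0.338 0.185 [316.78184497 277.09914764] [-2.03161461 -0.70461046] [ 1.13066794 -3.27616489]
-0.342 0.177 [316.91794538 278.04624834] [-2.67590146  1.59473081] [ 1.46280198 -1.61458388]
-0.342 0.185 [316.81829257 282.20836142] [-3.29152214  0.17596936] [ 2.05364217 -4.13875284]
```

The handle is centred at col 318 and ends at row 280. The wheel spans cols 291-535, so the axle is at x≈0.482 and the handle is about 20° below level on the robot side.

Call:
{"name": "send_rows", "arguments": {
  "targets": [
    [[-1,0,40,0,0,0,60],[-3,-1,80,0,0,0,60],[-3,-1,120,0,0,0,60],[-3,-1,146,0,0,0,60],[-3,-1,146,0,0,0,40],[-3,-1,146,0,0,0,16],[-3,-1,146,0,0,0,16],[-3,-1,146,0,0,0,16],[-3,-1,146,0,0,0,16]]
  ],
  "grip_force": 50
}}

```text
clock: 7.55
tool_pos: [0.4269, -0.2912, 0.1578]
tool_rot: [2.221, 2.221, 0.0]
ft_force: [-3.3, -0.3, 1.5]
finger_gap: 0.0182
```

```bash
python3 - <<'E'
from h import *
import cv2
s=bot.sense(); print(s["clock"],s["tool_pos"],s["tool_rot"],s["ft_force"],s["torque"],s["finger_gap"])
a=bot.read_camera("wrist"); b=bot.read_camera("side")[130:290,360:560]
cv2.imwrite("pics/g1.png",np.hstack([cv2.resize(a,(400,300)),cv2.resize(b,(375,300))]))
E
```

```text
7.55 [ 0.42692261 -0.29122078  0.15778726] [2.22130037e+00 2.22139577e+00 1.00743605e-04] [-3.33930056 -0.32164262  1.51769693] [0.22069259 0.65578388 0.04372765] 0.018199866756321684
```

View pics/g1.png

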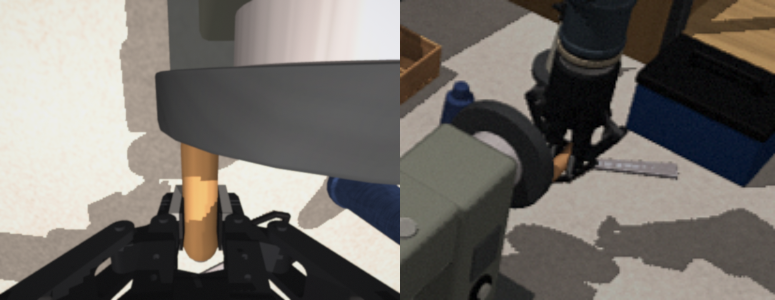

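The handle is pinched between the pads, with the gap at 18 mm on the 20 mm grip. Next I'll work out the row table for a full turn.

```bash
cat > arc.py <<'E'
import numpy as np,sys
def arc(a0,a1,step):
    n=round(abs(a1-a0)/abs(step)); r=[]
    for k in range(1,n+1):
        a=np.radians(a0+(a1-a0)*k/n); b=np.radians(a0)
        r.append([0,round(58*(np.cos(a)-np.cos(b)),1),round(-58*(np.sin(a)-np.sin(b)),1),0,0,0,16])
    return r
if __name__=="__main__":
    a0,a1,seg,step=map(float,sys.argv[1:])
    n=round(abs(a1-a0)/seg)
    for i in range(n):
        s=a0+(a1-a0)*i/n; print(s,[arc(s,a0+(a1-a0)*(i+1)/n,step)])
E
python3 arc.py 199 559 30 6
```

```text
199.0 [[[0, np.float64(2.3), np.float64(5.6), 0, 0, 0, 16], [0, np.float64(5.1), np.float64(11.0), 0, 0, 0, 16], [0, np.float64(8.5), np.float64(16.0), 0, 0, 0, 16], [0, np.float64(12.4), np.float64(20.7), 0, 0, 0, 16], [0, np.float64(16.8), np.float64(24.9), 0, 0, 0, 16]]]
229.0 [[[0, np.float64(4.8), np.float64(3.7), 0, 0, 0, 16], [0, np.float64(9.9), np.float64(7.0), 0, 0, 0, 16], [0, np.float64(15.4), np.float64(9.6), 0, 0, 0, 16], [0, np.float64(21.1), np.float64(11.7), 0, 0, 0, 16], [0, np.float64(27.0), np.float64(13.2), 0, 0, 0, 16]]]
259.0 [[[0, np.float64(6.0), np.float64(0.8), 0, 0, 0, 16], [0, np.float64(12.1), np.float64(1.1), 0, 0, 0, 16], [0, np.float64(18.1), np.float64(0.6), 0, 0, 0, 16], [0, np.float64(24.1), np.float64(-0.4), 0, 0, 0, 16], [0, np.float64(29.9), np.float64(-2.1), 0, 0, 0, 16]]]
289.0 [[[0, np.float64(5.6), np.float64(-2.3), 0, 0, 0, 16], [0, np.float64(11.0), np.float64(-5.1), 0, 0, 0, 16], [0, np.float64(16.0), np.float64(-8.5), 0, 0, 0, 16], [0, np.float64(20.7), np.float64(-12.4), 0, 0, 0, 16], [0, np.float64(24.9), np.float64(-16.8), 0, 0, 0, 16
[... 1547 characters left out ...]
0), np.float64(8.5), 0, 0, 0, 16], [0, np.float64(-20.7), np.float64(12.4), 0, 0, 0, 16], [0, np.float64(-24.9), np.float64(16.8), 0, 0, 0, 16]]]
499.0 [[[0, np.float64(-3.7), np.float64(4.8), 0, 0, 0, 16], [0, np.float64(-7.0), np.float64(9.9), 0, 0, 0, 16], [0, np.float64(-9.6), np.float64(15.4), 0, 0, 0, 16], [0, np.float64(-11.7), np.float64(21.1), 0, 0, 0, 16], [0, np.float64(-13.2), np.float64(27.0), 0, 0, 0, 16]]]
529.0 [[[0, np.float64(-0.8), np.float64(6.0), 0, 0, 0, 16], [0, np.float64(-1.1), np.float64(12.1), 0, 0, 0, 16], [0, np.float64(-0.6), np.float64(18.1), 0, 0, 0, 16], [0, np.float64(0.4), np.float64(24.1), 0, 0, 0, 16], [0, np.float64(2.1), np.float64(29.9), 0, 0, 0, 16]]]
```

First 30° step, to check the forces.

Call:
{"name": "send_rows", "arguments": {
  "targets": [
    [[0,2.5,5.5,0,0,0,16],[0,5,11,0,0,0,16],[0,8.5,16,0,0,0,16],[0,12.5,20.5,0,0,0,16],[0,17,25,0,0,0,16]]
  ]
}}

```text
clock: 8.28
tool_pos: [0.4453, -0.2912, 0.1323]
tool_rot: [2.22, 2.221, 0.002]
ft_force: [0.1, 1.9, 3.3]
finger_gap: 0.0182
```

Call:
{"name": "send_rows", "arguments": {
  "targets": [
    [[0,5,3.5,0,0,0,16],[0,10,7,0,0,0,16],[0,15.5,9.5,0,0,0,16],[0,21,11.5,0,0,0,16],[0,27,13,0,0,0,16]]
  ]
}}

```text
clock: 8.9
tool_pos: [0.4724, -0.291, 0.1202]
tool_rot: [2.22, 2.221, 0.002]
ft_force: [-0.8, 3.3, 9.2]
finger_gap: 0.0183
```

Call:
{"name": "send_rows", "arguments": {
  "targets": [
    [[0,6,1,0,0,0,16],[0,12,1,0,0,0,16],[0,18,0.5,0,0,0,16],[0,24,-0.5,0,0,0,16],[0,30,-2,0,0,0,16]]
  ]
}}

```text
clock: 9.52
tool_pos: [0.4994, -0.2908, 0.1222]
tool_rot: [-2.218, -2.219, 0.003]
ft_force: [-9.1, 2.9, 14.2]
finger_gap: 0.0182
```

Call:
{"name": "send_rows", "arguments": {
  "targets": [
    [[0,5.5,-2.5,0,0,0,16],[0,11,-5,0,0,0,16],[0,16,-8.5,0,0,0,16],[0,20.5,-12.5,0,0,0,16],[0,25,-17,0,0,0,16]]
  ]
}}

```text
clock: 10.15
tool_pos: [0.5217, -0.2907, 0.1363]
tool_rot: [-2.216, -2.215, 0.008]
ft_force: [-8.2, 2.0, 0.2]
finger_gap: 0.0183
```

Call:
{"name": "send_rows", "arguments": {
  "targets": [
    [[0,3.5,-5,0,0,0,16],[0,7,-10,0,0,0,16],[0,9.5,-15.5,0,0,0,16],[0,11.5,-21,0,0,0,16],[0,13,-27,0,0,0,16]]
  ]
}}

```text
clock: 10.78
tool_pos: [0.5377, -0.2906, 0.1642]
tool_rot: [-2.219, -2.219, 0.002]
ft_force: [-5.5, 1.4, -6.5]
finger_gap: 0.0185
```

Call:
{"name": "send_rows", "arguments": {
  "targets": [
    [[0,1,-6,0,0,0,16],[0,1,-12,0,0,0,16],[0,0.5,-18,0,0,0,16],[0,-0.5,-24,0,0,0,16],[0,-2,-30,0,0,0,16]]
  ]
}}

```text
clock: 11.4
tool_pos: [0.5369, -0.2906, 0.1953]
tool_rot: [-2.22, -2.221, -0.0]
ft_force: [-2.8, 2.9, -10.1]
finger_gap: 0.0185
```

Call:
{"name": "send_rows", "arguments": {
  "targets": [
    [[0,-2.5,-5.5,0,0,0,16],[0,-5,-11,0,0,0,16],[0,-8.5,-16,0,0,0,16],[0,-12.5,-20.5,0,0,0,16],[0,-17,-25,0,0,0,16]]
  ]
}}

```text
clock: 12.02
tool_pos: [0.5208, -0.2908, 0.2208]
tool_rot: [2.22, 2.221, 0.003]
ft_force: [1.4, 4.1, -12.5]
finger_gap: 0.0185
```

Call:
{"name": "send_rows", "arguments": {
  "targets": [
    [[0,-5,-3.5,0,0,0,16],[0,-10,-7,0,0,0,16],[0,-15.5,-9.5,0,0,0,16],[0,-21,-11.5,0,0,0,16],[0,-27,-13,0,0,0,16]]
  ]
}}

```text
clock: 12.65
tool_pos: [0.4957, -0.2909, 0.2346]
tool_rot: [2.217, 2.218, 0.006]
ft_force: [6.6, 3.6, -12.1]
finger_gap: 0.0187
```

Call:
{"name": "send_rows", "arguments": {
  "targets": [
    [[0,-6,-1,0,0,0,16],[0,-12,-1,0,0,0,16],[0,-18,-0.5,0,0,0,16],[0,-24,0.5,0,0,0,16],[0,-30,2,0,0,0,16]]
  ]
}}

```text
clock: 13.28
tool_pos: [0.4686, -0.2911, 0.2347]
tool_rot: [2.212, 2.215, 0.012]
ft_force: [9.8, 6.1, -6.5]
finger_gap: 0.0179
```

Call:
{"name": "send_rows", "arguments": {
  "targets": [
    [[0,-5.5,2.5,0,0,0,16],[0,-11,5,0,0,0,16],[0,-16,8.5,0,0,0,16],[0,-20.5,12.5,0,0,0,16],[0,-25,17,0,0,0,16]]
  ]
}}

```text
clock: 13.9
tool_pos: [0.4419, -0.2913, 0.2199]
tool_rot: [2.214, 2.217, 0.009]
ft_force: [-1.1, 8.9, 9.6]
finger_gap: 0.0183
```

Call:
{"name": "send_rows", "arguments": {
  "targets": [
    [[0,-3.5,5,0,0,0,16],[0,-7,10,0,0,0,16],[0,-9.5,15.5,0,0,0,16],[0,-11.5,21,0,0,0,16],[0,-13,27,0,0,0,16]]
  ]
}}

```text
clock: 14.52
tool_pos: [0.4249, -0.2913, 0.1905]
tool_rot: [2.22, 2.221, 0.001]
ft_force: [-5.4, 9.0, 4.8]
finger_gap: 0.0177
```

Call:
{"name": "send_rows", "arguments": {
  "targets": [
    [[0,-1,6,0,0,0,16],[0,-1,12,0,0,0,16],[0,-0.5,18,0,0,0,16],[0,0.5,24,0,0,0,16],[0,2,30,0,0,0,16]]
  ]
}}

```text
clock: 15.15
tool_pos: [0.4264, -0.2914, 0.1594]
tool_rot: [-2.222, -2.221, -0.0]
ft_force: [-4.2, 7.6, 0.5]
finger_gap: 0.0183
```

```bash
cat > fit.py <<'E'
import numpy as np
from scipy.optimize import least_squares
# x,z of TCP, fx,fz, direction of travel
D=np.array([[.4453,.1323,.1,3.3,1],[.4724,.1202,-.8,9.2,1],[.4994,.1222,-9.1,14.2,1],[.5217,.1363,-8.2,.2,1],[.5377,.1642,-5.5,-6.5,1],[.5369,.1953,-2.8,-10.1,1],[.5208,.2208,1.4,-12.5,1],[.4957,.2346,6.6,-12.1,1],[.4686,.2347,9.8,-6.5,1],[.4419,.2199,-1.1,9.6,1],[.4249,.1905,-5.4,4.8,1],[.4264,.1594,-4.2,.5,1]]
 +EXTRA if "EXTRA" in globals() else [[.4453,.1323,.1,3.3,1],[.4724,.1202,-.8,9.2,1],[.4994,.1222,-9.1,14.2,1],[.5217,.1363,-8.2,.2,1],[.5377,.1642,-5.5,-6.5,1],[.5369,.1953,-2.8,-10.1,1],[.5208,.2208,1.4,-12.5,1],[.4957,.2346,6.6,-12.1,1],[.4686,.2347,9.8,-6.5,1],[.4419,.2199,-1.1,9.6,1],[.4249,.1905,-5.4,4.8,1],[.4264,.1594,-4.2,.5,1]])
E
cat > fit.py <<'E'
import numpy as np
from scipy.optimize import least_squares
D=np.loadtxt("d.txt")  # x z fx fz dir
x,z,fx,fz,s=D.T
c=least_squares(lambda q:np.hypot(x-q[0],z-q[1])-q[2],[.482,.177,.058]); print("circle",c.x.round(4),(c.fun*1e3).round(1))
phi=np.arctan2(z-c.x[1],x-c.x[0]); ft=-(-fx*np.sin(phi)+fz*np.cos(phi)); fr=fx*np.cos(phi)+fz*np.sin(phi)
A=np.c_[s,np.cos(phi),np.sin(phi)]
r=least_squares(lambda q:A@q-ft,[5,0,0],loss="soft_l1",f_scale=.7)
p=r.x; d=np.arctan2(-p[2],p[1]); print("D,W",p[0],np.hypot(*p[1:]),"handle target deg",np.degrees(-np.pi/2-d)%360)
print(np.c_[np.degrees(phi)%360,s,ft,fr,A@p-ft].round(1))
E
cat > d.txt <<'E'
.4453 .1323 .1 3.3 1
.4724 .1202 -.8 9.2 1
.4994 .1222 -9.1 14.2 1
.5217 .1363 -8.2 .2 1
.5377 .1642 -5.5 -6.5 1
.5369 .1953 -2.8 -10.1 1
.5208 .2208 1.4 -12.5 1
.4957 .2346 6.6 -12.1 1
.4686 .2347 9.8 -6.5 1
.4419 .2199 -1.1 9.6 1
.4249 .1905 -5.4 4.8 1
.4264 .1594 -4.2 .5 1
E
python3 fit.py
```

```text
circle [0.4815 0.1778 0.0581] [ 0.   0.2  0.3 -0.3 -0.3 -0.   0.1  0.4  0.2 -0.4 -0.1 -0. ]
D,W 5.683629712158488 3.945956389200781 handle target deg 315.2523634274081
[[ 2.315e+02  1.000e+00  2.000e+00 -2.600e+00 -2.000e-01]
 [ 2.610e+02  1.000e+00  2.200e+00 -9.000e+00  3.000e-01]
 [ 2.878e+02  1.000e+00  4.300e+00 -1.630e+01 -4.000e-01]
 [ 3.141e+02  1.000e+00  5.800e+00 -5.800e+00 -2.000e-01]
 [ 3.463e+02  1.000e+00  7.600e+00 -3.800e+00  1.000e-01]
 [ 1.750e+01  1.000e+00  8.800e+00 -5.700e+00  4.000e-01]
 [ 4.750e+01  1.000e+00  9.500e+00 -8.300e+00  2.000e-01]
 [ 7.600e+01  1.000e+00  9.300e+00 -1.010e+01 -3.000e-01]
 [ 1.028e+02  1.000e+00  8.100e+00 -8.500e+00 -3.000e-01]
 [ 1.333e+02  1.000e+00  5.800e+00  7.700e+00  0.000e+00]
 [ 1.674e+02  1.000e+00  3.500e+00  6.300e+00  1.000e-01]
 [ 1.985e+02  1.000e+00  1.800e+00  3.800e+00  4.000e-01]]
```

The fit is clean: drag 5.7 N, imbalance 3.95 N (0.23 N m), residuals ≤0.4 N. It puts the handle at about 315° for the heavy side down. I'll go past that and come back, to check that the force is equal both ways.

```bash
sed -i 's/round(58/float(round(58/;s/np.cos(b)),1)/np.cos(b)),1))/;s/round(-58/float(round(-58/;s/np.sin(b)),1)/np.sin(b)),1))/' arc.py; python3 arc.py 199 259 60 6; python3 arc.py 259 339 80 8;python3 arc.py 339 315 24 6;python3 arc.py 315 291 24 6;python3 arc.py 291 315 24 6
```

```text
199.0 [[[0, 2.3, 5.6, 0, 0, 0, 16], [0, 5.1, 11.0, 0, 0, 0, 16], [0, 8.5, 16.0, 0, 0, 0, 16], [0, 12.4, 20.7, 0, 0, 0, 16], [0, 16.8, 24.9, 0, 0, 0, 16], [0, 21.6, 28.6, 0, 0, 0, 16], [0, 26.7, 31.8, 0, 0, 0, 16], [0, 32.2, 34.5, 0, 0, 0, 16], [0, 37.9, 36.6, 0, 0, 0, 16], [0, 43.8, 38.1, 0, 0, 0, 16]]]
259.0 [[[0, 8.0, 1.0, 0, 0, 0, 16], [0, 16.1, 0.8, 0, 0, 0, 16], [0, 24.1, -0.4, 0, 0, 0, 16], [0, 31.9, -2.8, 0, 0, 0, 16], [0, 39.2, -6.2, 0, 0, 0, 16], [0, 46.0, -10.6, 0, 0, 0, 16], [0, 52.1, -15.9, 0, 0, 0, 16], [0, 57.4, -22.0, 0, 0, 0, 16], [0, 61.8, -28.8, 0, 0, 0, 16], [0, 65.2, -36.1, 0, 0, 0, 16]]]
339.0 [[[0, -2.5, 5.5, 0, 0, 0, 16], [0, -5.5, 10.8, 0, 0, 0, 16], [0, -9.1, 15.7, 0, 0, 0, 16], [0, -13.1, 20.2, 0, 0, 0, 16]]]
315.0 [[[0, -4.5, 4.1, 0, 0, 0, 16], [0, -9.4, 7.6, 0, 0, 0, 16], [0, -14.7, 10.7, 0, 0, 0, 16], [0, -20.2, 13.1, 0, 0, 0, 16]]]
291.0 [[[0, 5.5, -2.5, 0, 0, 0, 16], [0, 10.8, -5.5, 0, 0, 0, 16], [0, 15.7, -9.1, 0, 0, 0, 16], [0, 20.2, -13.1, 0, 0, 0, 16]]]
```

Call:
{"name": "send_rows", "arguments": {
  "targets": [
    [[0,2.5,5.5,0,0,0,16],[0,5,11,0,0,0,16],[0,8.5,16,0,0,0,16],[0,12.5,20.5,0,0,0,16],[0,17,25,0,0,0,16],[0,21.5,28.5,0,0,0,16],[0,26.5,32,0,0,0,16],[0,32,34.5,0,0,0,16],[0,38,36.5,0,0,0,16],[0,44,38,0,0,0,16]]
  ]
}}

```text
clock: 16.4
tool_pos: [0.471, -0.2911, 0.1209]
tool_rot: [-2.221, -2.221, -0.0]
ft_force: [-3.4, 6.7, -2.3]
finger_gap: 0.0186
```

Call:
{"name": "send_rows", "arguments": {
  "targets": [
    [[0,8,1,0,0,0,16],[0,16,1,0,0,0,16],[0,24,-0.5,0,0,0,16],[0,32,-3,0,0,0,16],[0,39,-6,0,0,0,16],[0,46,-10.5,0,0,0,16],[0,52,-16,0,0,0,16],[0,57.5,-22,0,0,0,16],[0,62,-29,0,0,0,16],[0,65,-36,0,0,0,16]]
  ]
}}

```text
clock: 17.65
tool_pos: [0.5351, -0.2907, 0.1564]
tool_rot: [-2.219, -2.22, 0.001]
ft_force: [-3.2, 6.7, -7.2]
finger_gap: 0.0185
```

Call:
{"name": "send_rows", "arguments": {
  "targets": [
    [[0,-2.5,5.5,0,0,0,16],[0,-5.5,11,0,0,0,16],[0,-9,15.5,0,0,0,16],[0,-13,20,0,0,0,16]]
  ]
}}

```text
clock: 18.15
tool_pos: [0.5257, -0.2908, 0.14]
tool_rot: [2.217, 2.219, 0.007]
ft_force: [-2.0, 9.1, 8.9]
finger_gap: 0.0183
```

Call:
{"name": "send_rows", "arguments": {
  "targets": [
    [[0,-4.5,4,0,0,0,16],[0,-9.5,7.5,0,0,0,16],[0,-14.5,10.5,0,0,0,16],[0,-20,13,0,0,0,16]]
  ]
}}

```text
clock: 18.65
tool_pos: [0.5099, -0.2909, 0.1274]
tool_rot: [2.211, 2.215, 0.013]
ft_force: [7.1, 7.5, 2.4]
finger_gap: 0.0185
```

Call:
{"name": "send_rows", "arguments": {
  "targets": [
    [[0,5.5,-2.5,0,0,0,16],[0,11,-5.5,0,0,0,16],[0,15.5,-9,0,0,0,16],[0,20,-13,0,0,0,16]]
  ]
}}

```text
clock: 19.15
tool_pos: [0.5222, -0.2908, 0.1368]
tool_rot: [-2.219, -2.221, 0.001]
ft_force: [-4.7, 6.9, -2.6]
finger_gap: 0.0182
```

Call:
{"name": "send_rows", "arguments": {
  "targets": [
    [[0,0,0,0,0,0,16],[0,0,0,0,0,0,16],[0,0,0,0,0,0,16],[0,0,0,0,0,0,16]]
  ]
}}

```text
clock: 19.65
tool_pos: [0.5231, -0.2908, 0.1375]
tool_rot: [-2.221, -2.222, -0.001]
ft_force: [-4.7, 6.4, -0.3]
finger_gap: 0.0185
```

```bash
cat >> d.txt <<'E'
.471 .1209 -3.4 -2.3 1
.5351 .1564 -3.2 -7.2 1
.5257 .14 -2.0 8.9 -1
.5099 .1274 7.1 2.4 -1
.5222 .1368 -4.7 -2.6 1
E
python3 fit.py
python3 -c "
import numpy as np
print(np.degrees(np.arctan2(.1375-.1778,.5231-.4815))%360)"
python3 - <<'E'
from h import *
import cv2
s=bot.sense(); print(s["clock"],s["qvel"].round(4),s["joint_positions"].round(2))
cv2.imwrite("pics/f.png",np.hstack([cv2.resize(bot.read_camera("side")[130:330,180:500],(480,300)),cv2.resize(bot.read_camera("scene")[150:310,190:360],(319,300))]))
E
```

```text
circle [0.4814 0.1779 0.0581] [ 0.1  0.3  0.4 -0.2 -0.2  0.   0.1  0.4  0.1 -0.4 -0.2 -0.  -0.1 -0.3
  0.2 -0.1 -0.2]
D,W 5.762169925937628 3.945563081368 handle target deg 315.67453706810375
[[ 2.316e+02  1.000e+00  2.000e+00 -2.600e+00 -1.000e-01]
 [ 2.611e+02  1.000e+00  2.200e+00 -9.000e+00  3.000e-01]
 [ 2.879e+02  1.000e+00  4.300e+00 -1.630e+01 -4.000e-01]
 [ 3.141e+02  1.000e+00  5.800e+00 -5.800e+00 -1.000e-01]
 [ 3.463e+02  1.000e+00  7.600e+00 -3.800e+00  2.000e-01]
 [ 1.740e+01  1.000e+00  8.800e+00 -5.700e+00  4.000e-01]
 [ 4.750e+01  1.000e+00  9.500e+00 -8.300e+00  2.000e-01]
 [ 7.590e+01  1.000e+00  9.400e+00 -1.010e+01 -2.000e-01]
 [ 1.027e+02  1.000e+00  8.100e+00 -8.500e+00 -2.000e-01]
 [ 1.333e+02  1.000e+00  5.800e+00  7.700e+00  1.000e-01]
 [ 1.674e+02  1.000e+00  3.500e+00  6.300e+00  2.000e-01]
 [ 1.986e+02  1.000e+00  1.800e+00  3.800e+00  4.000e-01]
 [ 2.596e+02  1.000e+00  2.900e+00  2.900e+00 -4.000e-01]
 [ 3.382e+02  1.000e+00  7.900e+00 -3.000e-01 -6.000e-01]
 [ 3.194e+02 -1.000e+00 -5.500e+00 -7.300e+00 -0.000e+00]
 [ 2.994e+02 -1.000e+00 -7.400e+00  1.400e+00  5.000e-01]
 [ 3.148e+02  1.000e+00  5.200e+00 -1.500e+00  5.000e-01]]
315.90938044919915
19.65 [ 0.0004  0.0009 -0.0012  0.0005 -0.0013 -0.0001 -0.0015] [ 0.37  0.44  0.09  1.82 -0.05  0.88  0.48]
```

View pics/f.png

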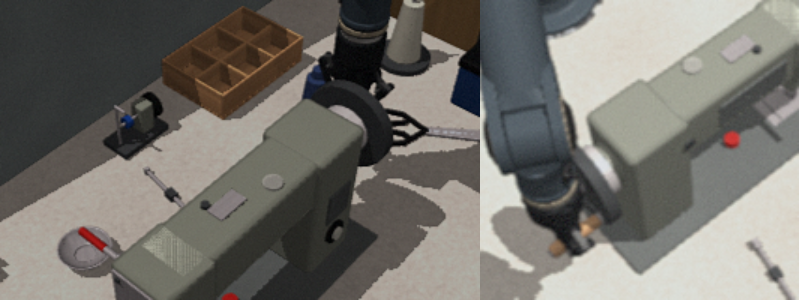

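The red bar's outer end has moved up to side-view pixel (235,284), and the gripper still holds the handle. I'll check the bar's height against the projection before handing in.

```bash
python3 - <<'E'
from h import *
p=np.load("mp.npy")
for th in(0,.8,.9):
    a=th-np.radians(25); print(th,[proj("side",M(p,np.array([x,.134+.055*np.cos(a),.199+.055*np.sin(a)]))).round(1) for x in(.134,.086)])
im=bot.read_camera("side")[270:320,225:275].astype(int); m=(im[...,2]>150)&(im[...,1]<70)
v,u=np.nonzero(m); print(u.min()+225,u.max()+225,v.min()+270,v.max()+270)
E
```

```text
0 [array([234.7, 298.1]), array([251. , 310.8])]
0.8 [array([231.5, 285.1]), array([248.2, 297.9])]
0.9 [array([232. , 282.8]), array([248.8, 295.6])]
233 248 282 294
```

```bash
python3 - <<'E'
from h import *
import cv2
def c(im):
    im=im[270:325,225:275].astype(int); v,u=np.nonzero((im[...,2]>130)&(im[...,1]<70)); return np.array([u.mean()+225,v.mean()+270]),len(u)
a=c(cv2.imread("pics/side0.png")); b=c(bot.read_camera("side")); print(a,b,b[0]-a[0])
p=np.load("mp.npy"); f=lambda th:proj("side",M(p,np.array([.11,.134+.055*np.cos(th-.436),.199+.055*np.sin(th-.436)])))
for t in(.8,.85,.9): print(t,f(t)-f(0))
E
```

```text
(array([241.97297297, 302.44594595]), 74) (array([240.80555556, 288.375     ]), 72) [ -1.16741742 -14.07094595]
0.8 [ -2.97341342 -12.97912038]
0.85 [ -2.72224481 -14.11660005]
0.9 [ -2.41916588 -15.27674101]
```

```bash
python3 -c "
from rig import bot
s=bot.sense();print(s['clock'],s['tool_pos'],s['ft_force'],s['finger_gap']);print(bot.finish_job())"
```

```text
19.85 [ 0.52306572 -0.29079119  0.13752488] [-4.05329789  7.6533867  -0.21955958] 0.01854589548331111
the job is handed in; nothing more can be done
None
```

I lifted the presser foot first, then brought the shaft's heavy side straight down. I handed the job in at 19.9 s with the gripper still holding the handle.

- **Lifter:** I raised the red bar until it pushed back with 24 N, against about 2 N for the hinge alone, so it reached its upper stop. A later picture puts the bar where 0.9 rad should be. The measured pixel shift on its own gives about 0.85 rad, which would fit if the lever started slightly above 0.
- **Heavy side:** I felt the force round one full turn of the handwheel, then checked on both sides of the balance point. The fit gave a drag of 5.8 N and an imbalance of 3.95 N (0.23 N m), with errors of 0.6 N or less. Close to the balance point the push was nearly equal both ways: 5.2–5.8 N forward and 5.5 N back.
- **Final position:** the heavy side is down when the handle stands at about 315.7° (0° = straight back, 90° = up). The handle settled at 315.9°, still gripped (18.5 mm gap) and steady.
- **Side force:** the tool still carried about 8 N along the shaft at hand-in. I did not remove it.
- **Other items:** I kept the arm clear of everything else on the table, and saw nothing displaced in the last pictures I viewed. I did not measure each item again.

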